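# Point out the mug with the broken handle and call for it

### The job

One of the four mugs on the ware board has lost its handle: point it out from above by holding the fingertips about 3 cm over the middle of its mouth for at least two seconds, without touching any mug and without coming that low over a sound one. Then press the larger button on the call box fully down, let it spring back and move clear. Leave the smaller button alone, and lift or shift nothing.

Things in the scene. Friction and masses are not known exactly. Their poses are not given: they have to be found in the camera images.
- mug_broken_mouth (a point): The mug whose handle has snapped off: white glazed ceramic, 82 mm across, 95 mm tall, open at the top; only two round stubs, 10 mm thick and about 10 mm long, are left of its handle, on its own +y side. This point is the centre of its mouth, level with the rim; z up.
- mug_a_mouth (a point): The first of three sound mugs: the same white mug, 82 mm across and 95 mm tall, with a whole loop handle that reaches 73 mm from its axis on its own +y side. This point is the centre of its mouth, level with the rim; z up.
- mug_b_mouth (a point): The second of three sound mugs: the same white mug, 82 mm across and 95 mm tall, with a whole loop handle that reaches 73 mm from its axis on its own +y side. This point is the centre of its mouth, level with the rim; z up.
- mug_c_mouth (a point): The third of three sound mugs: the same white mug, 82 mm across and 95 mm tall, with a whole loop handle that reaches 73 mm from its axis on its own +y side. This point is the centre of its mouth, level with the rim; z up.
- board: Wooden ware board, 270 mm (its x) by 380 mm (its y) by 16 mm thick, fixed on the steel table; the four mugs stand on it in two rows of two, their rims 111 mm above the table. Origin: centre of its underside.
- call_large_top (a point): The larger of two black round push buttons on the grey call box: 38 mm across in a dark steel collar. The box is fixed, 100 mm by 170 mm by 45 mm tall. This point is the centre of the button's top face, 67 mm above the table at rest, 10 mm proud of the collar; the buttons are 88 mm apart. It is pushed straight down against a spring.
- call_large (a joint): Travel of the larger button: 0 at rest, 0.006 m fully down; starts to move at about 1.5 N, fully down takes 5 N, springs back when let go.
- call_small_top (a point): The smaller black round button on the same box, 18 mm across; this point is the centre of its top face, also 67 mm above the table. Not to be pressed.
- call_small (a joint): Travel of the smaller button: 0 at rest, 0.006 m fully down.
- rib: Loose wooden potter's rib, 100 by 35 by 6 mm, lying on the board near its -y edge. Origin: centre of its underside.
- jar: Loose amber jar with white lid, 60 mm across, 75 mm tall. Origin: centre of its underside.
- brush: Loose brush, 190 mm long, lying to the left of the board. Origin near its middle, on the table.
- spatula: Loose spatula, 210 mm long, lying to the right of the call box. Origin near its middle, on the table.
- bowl: Loose white bowl, 120 mm across, 50 mm tall, beyond the board. Origin: centre of its underside.
- bottle: Loose amber bottle with red cap, 64 mm across, 190 mm tall, at the far right. Origin: centre of its underside.
- plug: Loose plaster mould plug, a cone frustum 60 mm across and 30 mm tall. Origin: centre of its underside.
Mind the look-alikes: they are no part of the job. What is shaped like the part that bears mug_c_mouth but pink is not meant.

How it is judged:
By the outcome, as a careful person would: the job done as asked, in the order asked, and still so for the second after the job is handed in, with the robot touching nothing.
It also fails if it takes over 43 s, if anything falls off the work surface, if the arm or the gripper's body presses on something with over 40 N, if the wrist force passes 120 N, or if a joint passes its speed limit or range.

### The arm

A 7-joint arm with a two-finger parallel gripper is mounted at the origin on the work surface. World frame = base frame: x ahead of the robot, y to its left, z up, the work surface at z = 0. Lengths are in m, angles in rad, forces in N, time in s.
With the tool pointing down it reaches from about 0.425 to 0.825 m from the base axis. Payload 3.6 kg.
Tool frame: the origin (TCP) lies midway between the tips of the shut fingers; the grasp point (between the pads) lies 19 mm behind it; z points along the fingers, y is the line along which they close (so a half turn about z gives the same grasp; the last joint's range is limited). The gripper opens to 85 mm and grips with 20 to 120 N. Pads are 22 mm wide; open, the fingers measure 114 mm over their backs; the gripper's body (76 mm by 85 mm) begins 54 mm behind the grasp point. The pads swing forward as they close: fully open they stand 13 mm farther back than shut.
Start: joints at [-1.212, 0.615, -0.013, 1.423, 0.008, 1.103, -0.04], TCP at [0.244, 0.602, 0.231] pointing down, gripper open.
Joint ranges: [-3.12, 3.12], [-0.3, 2.06], [-1.34, 1.32], [0.26, 2.42], [-1.36, 4.5], [0.01, 1.98], [-2.84, 2.84]. Speed limits (rad/s): [2.79, 2.79, 3.14, 3.14, 3.14, 3.14, 3.14].

### API

Orientations are given as a unit quaternion [w, x, y, z].
In Python, from bench import ctrl gives the robot as it stands. The module is installed in compiled form; this text tells all that it offers.
- The arm moves only by the tool apply_moves, never from a script. Its argument "targets" is a list of rows, each an object with "xyz": the shift along the tool's x, y, z in units of 40 mm (1.0 is 40 mm), a list of three; "dr": the turn, a rotation vector about the tool's x, y, z in rad, a list of three; "gripper": the opening, from -1 (shut) to 1 (fully open). In form: [{"xyz": [x, y, z], "dr": [ax, ay, az], "gripper": gripper}, ...]. A call has 1 to 12 rows; each row is the pose to reach, as a shift and turn from the pose commanded when the call began, along the tool's axes at that moment; what a row does not reach only later rows make up. A row lasts 1/12 s, in which the tool goes at most 41.7 mm and 7.16 degrees, less where a joint would pass 70% of its speed; a pose out of reach is approached as far as the arm can. A call with a gripper value outside its range is refused whole. The fingers move at their own pace and stop on an object; "squeeze" is the grip in N (left out, the last holds). Time passes only in rows, so rows that repeat a pose let the fingers close. It gives the time, the measured TCP pose, the force, the opening and the grip force at its end, in the units of the state.
- ctrl.state(): the state, without advancing time (a new reading comes with each control period).
- ctrl.grab_frame(name): name is "scene" or "top"; returns a dict with "frame" (400x640x3 uint8, red, green, blue), "K" (3x3 intrinsics, pixels), "dist_coeffs" ([k1, k2, p1, p2, k3] as OpenCV has them; the pictures are not rectified), "T" (4x4, takes a point from camera to world coordinates). Camera axes: x right, y down, z forward; pixel columns grow to the right and rows downward; lengths in m; the calibration is good to about 2 mm. A picture is of the moment at which its call begins. There is no depth.
- ctrl.hand_in(): hands the job in; it is judged then, once.
The state is a dict: "time_s": time; "joints": joint angles; "dq": joint speeds; "joint_efforts": joint torques, N m; "position": TCP position; "ee_rot": TCP orientation; "contact_force": force on the tool from outside, world axes, zero at the start; "ft_torque": the same for the moment, N m; "finger_gap": finger opening in m; "grasp_force": force on a finger pad.
Only numpy, scipy, OpenCV 4.12 (cv2) and the standard library are available. Lean on these libraries where they do the work, as an engineer would, in place of code of your own. Each camera call takes 0.05 s, during which the arm holds its last target. There are 200 camera calls.

## Working session

There is one attempt and no reset: what is moved stays moved. The work goes in short steps, Python scripts to look and compute and a tool call to move; the robot and the scene stay as the last step left them, time stands still between calls to the robot, and variables do not carry over. Pictures are saved under pics/ and viewed, at most 10 in all, crops included, and the job is handed in when it is done.

Besides the shell and the picture viewer there is one more tool, called after "Emit:" as name([rows], argument=value, ...), one row to a line, values as JSON. apply_moves: Moves the arm, as the interface text tells. Its arguments: {"type":"object","properties":{"targets":{"type":"array","items":{"type":"object","properties":{"xyz":{"type":"array","items":{"type":"number"}},"dr":{"type":"array","items":{"type":"number"}},"gripper":{"type":"number"}}}},"squeeze":{"type":"number"}},"required":["targets"]}

```bash
mkdir -p pics; python3 - <<'E'
from bench import ctrl
import cv2,numpy as np,pickle
s=ctrl.state();print({k:np.round(v,3) for k,v in s.items()})
for n in("scene","top"):
    f=ctrl.grab_frame(n);pickle.dump(f,open(f"pics/{n}0.pkl","wb"))
    cv2.imwrite(f"pics/{n}0.png",f["frame"][:,:,::-1]);print(n,f["K"],f["dist_coeffs"],np.round(f["T"],3))
E
```

```text
{'time_s': np.float64(0.0), 'joints': array([-1.212,  0.616, -0.013,  1.425,  0.008,  1.103, -0.04 ]), 'dq': array([-0.   , -0.001, -0.001, -0.002,  0.   , -0.002, -0.   ]), 'joint_efforts': array([-0.0000e+00, -4.6922e+01,  2.5900e-01, -1.7103e+01,  1.0000e-02,
        1.0000e-02,  0.0000e+00]), 'position': array([0.244, 0.602, 0.23 ]), 'ee_rot': array([-0.   ,  0.191,  0.982, -0.001]), 'contact_force': array([ 0.04 ,  0.669, -0.408]), 'ft_torque': array([-0.003, -0.027, -0.033]), 'grasp_force': np.float64(0.0), 'finger_gap': np.float64(0.086)}
scene [[384.31134529   0.         316.06200023]
 [  0.         384.31134529 198.27861441]
 [  0.           0.           1.        ]] [-0.08290187  0.          0.          0.          0.        ] [[ 0.332  0.757 -0.563  1.371]
 [ 0.943 -0.257  0.211 -0.244]
 [ 0.015 -0.601 -0.799  1.286]
 [ 0.     0.     0.     1.   ]]
top [[492.02361276   0.         316.60428166]
 [  0.         492.02361276 198.33205035]
 [  0.           0.           1.        ]] [-0.00494914  0.          0.          0.          0.        ] [[ 0.018 -0.997  0.078  0.4  ]
 [-1.    -0.017  0.004  0.043]
 [-0.002 -0.078 -0.997  1.651]
 [ 0.     0.     0.     1.   ]]
```

View pics/scene0.png

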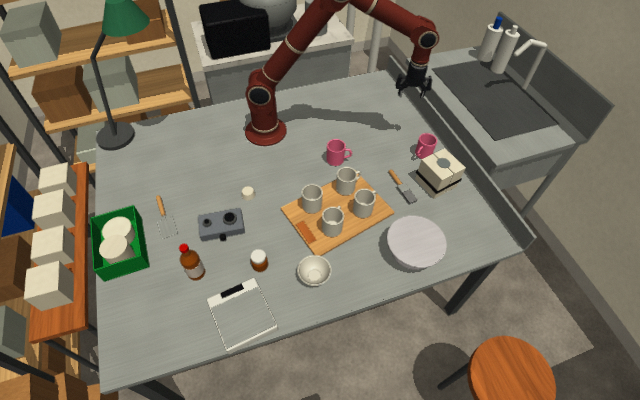

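View pics/top0.png

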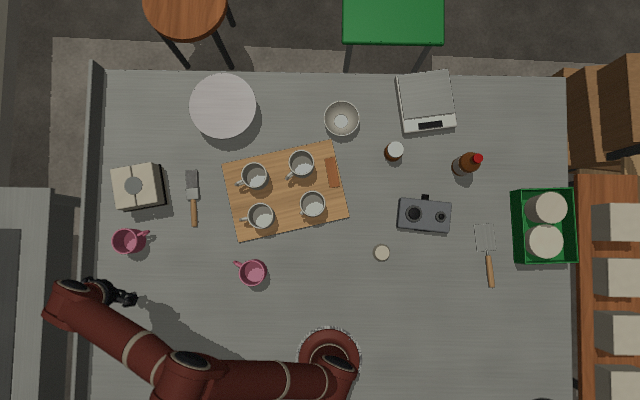

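The scene view shows four white mugs on the board, and the top view puts their mouths at about (255,175), (301,163), (261,215) and (313,204). The look-alikes are the pink mugs at (130,240) and (252,272). On the call box, the large button is at top (414,213) and the small one at (441,216). The top view suggests the (313,204) mug has no loop, so I'll check that in a crop.

```bash
python3 - <<'E'
import cv2,numpy as np
a=cv2.imread("pics/top0.png")[135:245,215:355];b=cv2.imread("pics/scene0.png")[155:260,275:400]
c=cv2.imread("pics/top0.png")[185:245,390:460];d=cv2.imread("pics/scene0.png")[200:248,190:255]
r=lambda i,w,h:cv2.resize(i,(w,h),interpolation=cv2.INTER_CUBIC)
cv2.imwrite("pics/crop0.png",np.vstack([np.hstack([r(a,400,314),r(b,400,314)]),np.hstack([r(c,400,280),r(d,400,280)])]))
E
```

```text
(no output)
```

View pics/crop0.png

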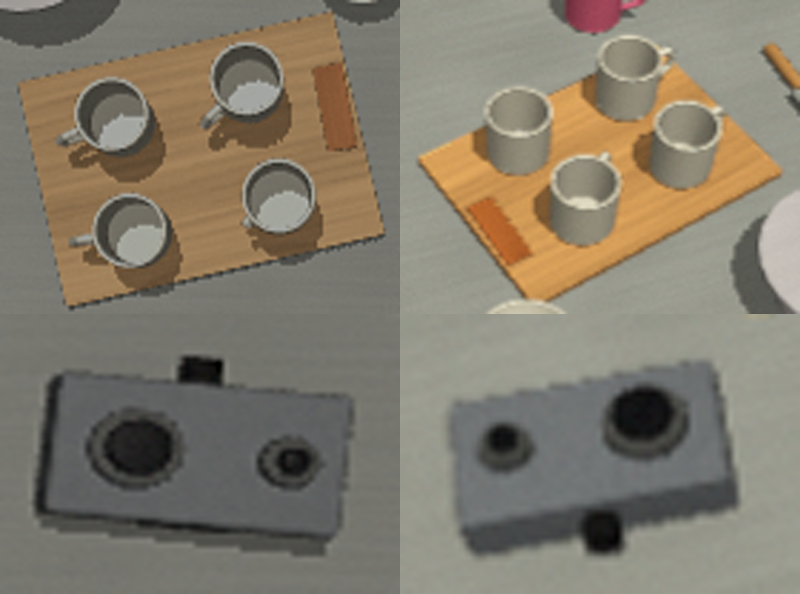

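The mug at top (312.6,203.3) and scene (311.9,192) has only stubs. The other three have loops. In the crop, the large button is at top (414,213) and scene (229,217). Next I triangulate.

```bash
cat > h.py <<'E'
import cv2,numpy as np,pickle
def ray(f,p):
    u=cv2.undistortPoints(np.array([[p]],float),f["K"],f["dist_coeffs"])[0,0]
    T=f["T"];d=T[:3,:3]@[*u,1];return T[:3,3],d/np.linalg.norm(d)
def tri(f,p,g,q):
    (a,d),(b,e)=ray(f,p),ray(g,q)
    t=np.linalg.lstsq(np.c_[d,-e],b-a,rcond=None)[0];P,Q=a+t[0]*d,b+t[1]*e
    return (P+Q)/2,np.linalg.norm(P-Q)
def atz(f,p,z):
    a,d=ray(f,p);return a+d*(z-a[2])/d[2]
E
python3 - <<'E'
from h import *
t,s=[pickle.load(open(f"pics/{n}0.pkl","rb")) for n in("top","scene")]
np.set_printoptions(precision=4,suppress=True)
for n,p,q,z in [("broken",(312.4,203.0),(311.6,192.3),.111),("far-",(301.2,162.4),(332.5,216.0),.111),("far+",(254.3,175.3),(364.2,198.),.111),("near+",(260.3,215.5),(346.1,176.5),.111),("L",(413.8,212.9),(229.1,216.6),.067),("S",(441.2,216.4),(206.6,220.8),.067),("jar",(397,149),(258,256),.075)]:
    print(n,*tri(t,p,s,q),atz(t,p,z),atz(s,q,z))
E
```

```text
broken [0.5053 0.0613 0.1042] 0.0001960670067775367 [0.5049 0.0614 0.111 ] [0.5103 0.0595 0.111 ]
far- [0.6342 0.0994 0.1013] 2.8316177380109852e-05 [0.6327 0.0991 0.111 ] [0.6402 0.0966 0.111 ]
far+ [0.5911 0.2482 0.0954] 0.00026610310479192406 [0.5892 0.246  0.111 ] [0.6014 0.2419 0.111 ]
near+ [0.4634 0.2254 0.0903] 0.001632649851280815 [0.4628 0.2237 0.111 ] [0.4789 0.2165 0.111 ]
L [ 0.4821 -0.267   0.0588] 0.00044967218348816924 [ 0.4817 -0.2652  0.067 ] [ 0.4879 -0.2671  0.067 ]
S [ 0.4726 -0.3545  0.0582] 0.00216282719821448 [ 0.472  -0.3534  0.067 ] [ 0.4794 -0.3527  0.067 ]
jar [ 0.6891 -0.207   0.0691] 0.005692877518951985 [ 0.6873 -0.2088  0.075 ] [ 0.6933 -0.2044  0.075 ]
```

Emit:
apply_moves([
  {"xyz":[-0.3,-0.3,-0.3],"dr":[0,0,0],"gripper":-1},
  {"xyz":[-0.8,-0.7,-0.6],"dr":[0,0,0],"gripper":-1},
  {"xyz":[-1.3,-1.2,-0.6],"dr":[0,0,0],"gripper":-1},
  {"xyz":[-1.8,-1.6,-0.6],"dr":[0,0,0],"gripper":-1},
  {"xyz":[-2.4,-2.1,-0.6],"dr":[0,0,0],"gripper":-1},
  {"xyz":[-2.9,-2.6,-0.6],"dr":[0,0,0],"gripper":-1},
  {"xyz":[-3.4,-3.1,-0.6],"dr":[0,0,0],"gripper":-1},
  {"xyz":[-3.9,-3.5,-0.6],"dr":[0,0,0],"gripper":-1},
  {"xyz":[-4.4,-4.0,-0.6],"dr":[0,0,0],"gripper":-1},
  {"xyz":[-4.9,-4.4,-0.6],"dr":[0,0,0],"gripper":-1},
  {"xyz":[-5.3,-4.8,-0.6],"dr":[0,0,0],"gripper":-1},
  {"xyz":[-5.6,-5.1,-0.6],"dr":[0,0,0],"gripper":-1},
])

```text
time_s: 1.1
position: [0.3759, 0.3266, 0.255]
ee_rot: [0.0, 0.193, 0.981, -0.001]
contact_force: [-0.1, 0.6, -0.4]
finger_gap: -0.0001
grasp_force: 0.0
```

Emit:
apply_moves([
  {"xyz":[-0.3,-0.3,0],"dr":[0,0,0],"gripper":-1},
  {"xyz":[-0.8,-0.7,0],"dr":[0,0,0],"gripper":-1},
  {"xyz":[-1.3,-1.2,0],"dr":[0,0,0],"gripper":-1},
  {"xyz":[-1.8,-1.6,0],"dr":[0,0,0],"gripper":-1},
  {"xyz":[-2.4,-2.1,0],"dr":[0,0,0],"gripper":-1},
  {"xyz":[-2.9,-2.6,0],"dr":[0,0,0],"gripper":-1},
  {"xyz":[-3.4,-3.1,0],"dr":[0,0,0],"gripper":-1},
  {"xyz":[-3.9,-3.6,0],"dr":[0,0,0],"gripper":-1},
  {"xyz":[-4.4,-4.1,0],"dr":[0,0,0],"gripper":-1},
  {"xyz":[-4.9,-4.5,0],"dr":[0,0,0],"gripper":-1},
  {"xyz":[-5.3,-4.8,0],"dr":[0,0,0],"gripper":-1},
  {"xyz":[-5.5,-5.0,0],"dr":[0,0,0],"gripper":-1},
])

```text
time_s: 2.1
position: [0.5048, 0.0583, 0.255]
ee_rot: [0.0, 0.193, 0.981, -0.001]
contact_force: [-0.7, 0.7, -0.4]
finger_gap: 0.0
grasp_force: 0.0
```

Emit:
apply_moves([
  {"xyz":[0,0.07,0.3],"dr":[0,0,0],"gripper":-1},
  {"xyz":[0,0.07,0.7],"dr":[0,0,0],"gripper":-1},
  {"xyz":[0,0.07,1.1],"dr":[0,0,0],"gripper":-1},
  {"xyz":[0,0.07,1.5],"dr":[0,0,0],"gripper":-1},
  {"xyz":[0,0.07,1.9],"dr":[0,0,0],"gripper":-1},
  {"xyz":[0,0.07,2.2],"dr":[0,0,0],"gripper":-1},
  {"xyz":[0,0.07,2.5],"dr":[0,0,0],"gripper":-1},
  {"xyz":[0,0.07,2.7],"dr":[0,0,0],"gripper":-1},
  {"xyz":[0,0.07,2.8],"dr":[0,0,0],"gripper":-1},
  {"xyz":[0,0.07,2.83],"dr":[0,0,0],"gripper":-1},
])

```text
time_s: 2.93
position: [0.5043, 0.0643, 0.1414]
ee_rot: [-0.001, 0.191, 0.982, -0.0]
contact_force: [0.1, -0.4, -0.1]
finger_gap: -0.0002
grasp_force: 0.0
```

```bash
python3 - <<'E'
from h import *
from bench import ctrl
P=np.array(ctrl.state()["position"]);print(P)
ims=[]
for n in("scene","top"):
    f=ctrl.grab_frame(n);pickle.dump(f,open(f"pics/{n}1.pkl","wb"))
    Ti=np.linalg.inv(f["T"]);rv=cv2.Rodrigues(Ti[:3,:3])[0]
    a=np.linspace(0,2*np.pi,60)
    c=np.array([.506,.061,.111]);pts=np.vstack([P,c,c+.041*np.c_[np.cos(a),np.sin(a),0*a]])
    uv=cv2.projectPoints(pts,rv,Ti[:3,3],f["K"],f["dist_coeffs"])[0][:,0]
    u0,v0=(uv[1]-[40,40]).astype(int);im=cv2.resize(f["frame"][v0:v0+80,u0:u0+80,::-1],(400,400),interpolation=cv2.INTER_CUBIC)
    q=((uv-[u0,v0]+.5)*5).astype(int);print(n,uv[:2],(u0,v0))
    cv2.circle(im,tuple(map(int,q[0])),3,(0,0,255),-1);cv2.polylines(im,[q[2:].astype(np.int32)],True,(0,255,0),1);ims.append(im)
cv2.imwrite("pics/hov.png",np.hstack(ims))
E
```

```text
[0.50433905 0.06430938 0.1414478 ]
scene [[312.33364058 185.91758154]
 [311.60838623 191.36646795]] (np.int64(271), np.int64(151))
top [[311.32907381 202.49188161]
 [312.51848495 202.65327423]] (np.int64(272), np.int64(162))
```

View pics/hov.png

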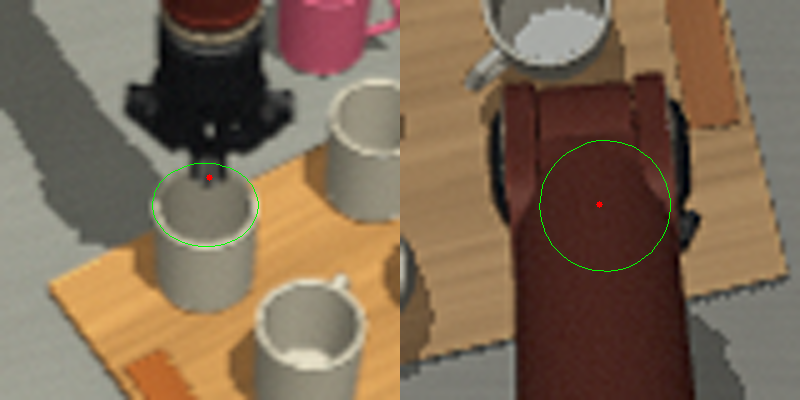

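The fingertips (scene about (312,186)) hang over the stub mug's mouth, roughly 4 mm off centre. I'll nudge them and hold there.

Emit:
apply_moves([
  {"xyz":[-0.1,-0.07,0],"dr":[0,0,0],"gripper":-1},
  {"xyz":[-0.1,-0.07,0],"dr":[0,0,0],"gripper":-1},
  {"xyz":[-0.1,-0.07,0],"dr":[0,0,0],"gripper":-1},
  {"xyz":[-0.1,-0.07,0],"dr":[0,0,0],"gripper":-1},
  {"xyz":[-0.1,-0.07,0],"dr":[0,0,0],"gripper":-1},
  {"xyz":[-0.1,-0.07,0],"dr":[0,0,0],"gripper":-1},
  {"xyz":[-0.1,-0.07,0],"dr":[0,0,0],"gripper":-1},
  {"xyz":[-0.1,-0.07,0],"dr":[0,0,0],"gripper":-1},
  {"xyz":[-0.1,-0.07,0],"dr":[0,0,0],"gripper":-1},
  {"xyz":[-0.1,-0.07,0],"dr":[0,0,0],"gripper":-1},
  {"xyz":[-0.1,-0.07,0],"dr":[0,0,0],"gripper":-1},
  {"xyz":[-0.1,-0.07,0],"dr":[0,0,0],"gripper":-1},
])

```text
time_s: 4.03
position: [0.5076, 0.0599, 0.1421]
ee_rot: [-0.0, 0.191, 0.982, -0.0]
contact_force: [-0.0, -1.0, 1.1]
finger_gap: 0.0002
grasp_force: 0.0
```

Emit:
apply_moves([
  {"xyz":[0,0,0],"dr":[0,0,0],"gripper":-1},
  {"xyz":[0,0,0],"dr":[0,0,0],"gripper":-1},
  {"xyz":[0,0,0],"dr":[0,0,0],"gripper":-1},
  {"xyz":[0,0,0],"dr":[0,0,0],"gripper":-1},
  {"xyz":[0,0,0],"dr":[0,0,0],"gripper":-1},
  {"xyz":[0,0,0],"dr":[0,0,0],"gripper":-1},
  {"xyz":[0,0,0],"dr":[0,0,0],"gripper":-1},
  {"xyz":[0,0,0],"dr":[0,0,0],"gripper":-1},
  {"xyz":[0,0,0],"dr":[0,0,0],"gripper":-1},
  {"xyz":[0,0,0],"dr":[0,0,0],"gripper":-1},
  {"xyz":[0,0,0],"dr":[0,0,0],"gripper":-1},
  {"xyz":[0,0,0],"dr":[0,0,0],"gripper":-1},
])

```text
time_s: 5.03
position: [0.5076, 0.0598, 0.1421]
ee_rot: [-0.0, 0.191, 0.982, -0.0]
contact_force: [-0.2, 1.1, 0.1]
finger_gap: -0.0001
grasp_force: 0.0
```

Emit:
apply_moves([
  {"xyz":[0,0,0],"dr":[0,0,0],"gripper":-1},
  {"xyz":[0,0,0],"dr":[0,0,0],"gripper":-1},
  {"xyz":[0,0,0],"dr":[0,0,0],"gripper":-1},
  {"xyz":[0,0,0],"dr":[0,0,0],"gripper":-1},
  {"xyz":[0,0,0],"dr":[0,0,0],"gripper":-1},
  {"xyz":[0,0,0],"dr":[0,0,0],"gripper":-1},
  {"xyz":[0,0,0],"dr":[0,0,0],"gripper":-1},
  {"xyz":[0,0,0],"dr":[0,0,0],"gripper":-1},
  {"xyz":[0,0,0],"dr":[0,0,0],"gripper":-1},
  {"xyz":[0,0,0],"dr":[0,0,0],"gripper":-1},
  {"xyz":[0,0,0],"dr":[0,0,0],"gripper":-1},
  {"xyz":[0,0,0],"dr":[0,0,0],"gripper":-1},
])

```text
time_s: 6.03
position: [0.5076, 0.0598, 0.1421]
ee_rot: [-0.0, 0.191, 0.982, -0.0]
contact_force: [0.5, -0.3, -0.6]
finger_gap: 0.0001
grasp_force: 0.0
```

Emit:
apply_moves([
  {"xyz":[0,0,-0.4],"dr":[0,0,0],"gripper":-1},
  {"xyz":[0,0,-0.9],"dr":[0,0,0],"gripper":-1},
  {"xyz":[0,0,-1.4],"dr":[0,0,0],"gripper":-1},
  {"xyz":[-0.1,-0.4,-1.5],"dr":[0,0,0],"gripper":-1},
  {"xyz":[-0.3,-1.0,-1.5],"dr":[0,0,0],"gripper":-1},
  {"xyz":[-0.6,-1.8,-1.5],"dr":[0,0,0],"gripper":-1},
  {"xyz":[-0.8,-2.5,-1.5],"dr":[0,0,0],"gripper":-1},
  {"xyz":[-1.0,-3.2,-1.5],"dr":[0,0,0],"gripper":-1},
  {"xyz":[-1.2,-3.9,-1.5],"dr":[0,0,0],"gripper":-1},
  {"xyz":[-1.5,-4.6,-1.5],"dr":[0,0,0],"gripper":-1},
  {"xyz":[-1.7,-5.3,-1.5],"dr":[0,0,0],"gripper":-1},
  {"xyz":[-1.9,-6.0,-1.5],"dr":[0,0,0],"gripper":-1},
])

```text
time_s: 7.03
position: [0.4877, -0.1926, 0.2021]
ee_rot: [0.0, 0.191, 0.982, -0.0]
contact_force: [-0.2, -0.7, -0.2]
finger_gap: -0.0001
grasp_force: 0.0
```

Emit:
apply_moves([
  {"xyz":[-0.2,-0.6,0],"dr":[0,0,0],"gripper":-1},
  {"xyz":[-0.4,-1.2,0],"dr":[0,0,0],"gripper":-1},
  {"xyz":[-0.55,-1.6,0.2],"dr":[0,0,0],"gripper":-1},
  {"xyz":[-0.6,-1.8,0.6],"dr":[0,0,0],"gripper":-1},
  {"xyz":[-0.6,-1.8,1.1],"dr":[0,0,0],"gripper":-1},
  {"xyz":[-0.6,-1.8,1.6],"dr":[0,0,0],"gripper":-1},
  {"xyz":[-0.6,-1.8,2.0],"dr":[0,0,0],"gripper":-1},
  {"xyz":[-0.6,-1.8,2.3],"dr":[0,0,0],"gripper":-1},
  {"xyz":[-0.6,-1.8,2.4],"dr":[0,0,0],"gripper":-1},
  {"xyz":[-0.6,-1.8,2.4],"dr":[0,0,0],"gripper":-1},
])

```text
time_s: 7.87
position: [0.4825, -0.2665, 0.1051]
ee_rot: [-0.001, 0.191, 0.982, 0.0]
contact_force: [0.5, -0.5, -0.2]
finger_gap: 0.0001
grasp_force: 0.0
```

```bash
python3 - <<'E'
from h import *
from bench import ctrl
P=np.array(ctrl.state()["position"]);print(P)
ims=[]
for n in("scene","top"):
    f=ctrl.grab_frame(n)
    Ti=np.linalg.inv(f["T"]);rv=cv2.Rodrigues(Ti[:3,:3])[0]
    a=np.linspace(0,2*np.pi,60)
    c=np.array([.484,-.266,.067]);pts=np.vstack([P,c,c+.019*np.c_[np.cos(a),np.sin(a),0*a]])
    uv=cv2.projectPoints(pts,rv,Ti[:3,3],f["K"],f["dist_coeffs"])[0][:,0]
    u0,v0=(uv[1]-[30,30]).astype(int);im=cv2.resize(f["frame"][v0:v0+60,u0:u0+60,::-1],(400,400),interpolation=cv2.INTER_CUBIC)
    q=((uv-[u0,v0]+.5)*400/60).astype(int);print(n,uv[:2],(u0,v0))
    cv2.circle(im,tuple(map(int,q[0])),3,(0,0,255),-1);cv2.polylines(im,[q[2:].astype(np.int32)],True,(0,255,0),1);ims.append(im)
cv2.imwrite("pics/btn.png",np.hstack(ims))
E
```

```text
[ 0.48248747 -0.26651948  0.10508006]
scene [[227.27649358 209.73082412]
 [229.17024217 215.72456867]] (np.int64(199), np.int64(185))
top [[416.57803261 212.06957967]
 [414.04847666 212.18562073]] (np.int64(384), np.int64(182))
```

View pics/btn.png

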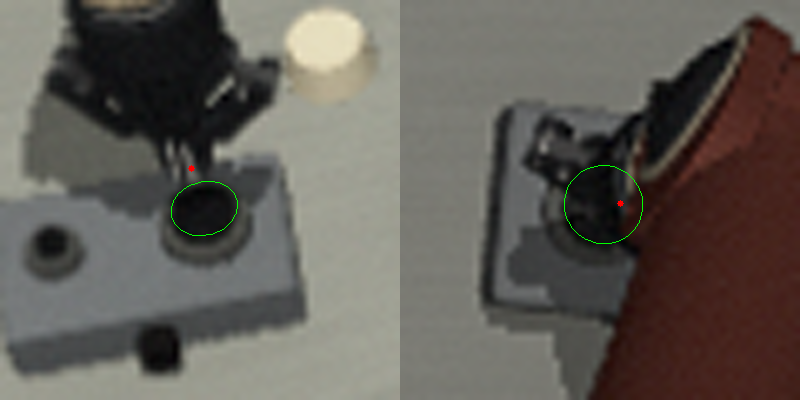

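The fingertips are centred over the large button (scene (229,216)), and the small one at scene (206,221) is clear. Pressing now.

Emit:
apply_moves([
  {"xyz":[0,0,0.3],"dr":[0,0,0],"gripper":-1},
  {"xyz":[0,0,0.6],"dr":[0,0,0],"gripper":-1},
  {"xyz":[0,0,0.8],"dr":[0,0,0],"gripper":-1},
  {"xyz":[0,0,0.9],"dr":[0,0,0],"gripper":-1},
  {"xyz":[0,0,0.95],"dr":[0,0,0],"gripper":-1},
  {"xyz":[0,0,1.0],"dr":[0,0,0],"gripper":-1},
  {"xyz":[0,0,1.05],"dr":[0,0,0],"gripper":-1},
  {"xyz":[0,0,1.05],"dr":[0,0,0],"gripper":-1},
  {"xyz":[0,0,1.05],"dr":[0,0,0],"gripper":-1},
])

```text
time_s: 8.72
position: [0.4835, -0.2671, 0.0647]
ee_rot: [0.0, 0.191, 0.982, -0.0]
contact_force: [0.3, -0.2, 2.5]
finger_gap: -0.0003
grasp_force: 1.4
```

Emit:
apply_moves([
  {"xyz":[0,0,0.05],"dr":[0,0,0],"gripper":-1},
  {"xyz":[0,0,0.1],"dr":[0,0,0],"gripper":-1},
  {"xyz":[0,0,0.13],"dr":[0,0,0],"gripper":-1},
  {"xyz":[0,0,0.16],"dr":[0,0,0],"gripper":-1},
  {"xyz":[0,0,0.16],"dr":[0,0,0],"gripper":-1},
  {"xyz":[0,0,0.16],"dr":[0,0,0],"gripper":-1},
])

```text
time_s: 9.22
position: [0.4835, -0.2671, 0.0608]
ee_rot: [0.001, 0.191, 0.982, -0.0]
contact_force: [-4.8, 3.1, 21.6]
finger_gap: -0.0002
grasp_force: 11.1
```

The button bottomed out: 21.6 N with a hard stop at z = 0.061. Releasing.

Emit:
apply_moves([
  {"xyz":[0,0,-0.1],"dr":[0,0,0],"gripper":-1},
  {"xyz":[0,0,-0.4],"dr":[0,0,0],"gripper":-1},
  {"xyz":[0,0,-0.8],"dr":[0,0,0],"gripper":-1},
  {"xyz":[0,0,-1.3],"dr":[0,0,0],"gripper":-1},
  {"xyz":[0,0,-1.8],"dr":[0,0,0],"gripper":-1},
  {"xyz":[0,0,-2.4],"dr":[0,0,0],"gripper":-1},
  {"xyz":[0,0,-2.9],"dr":[0,0,0],"gripper":-1},
  {"xyz":[0,0,-3.2],"dr":[0,0,0],"gripper":-1},
  {"xyz":[0,0,-3.3],"dr":[0,0,0],"gripper":-1},
  {"xyz":[0,0,-3.3],"dr":[0,0,0],"gripper":-1},
  {"xyz":[0,0,-3.3],"dr":[0,0,0],"gripper":-1},
  {"xyz":[0,0,-3.3],"dr":[0,0,0],"gripper":-1},
])

```text
time_s: 10.22
position: [0.4824, -0.2664, 0.1883]
ee_rot: [-0.001, 0.191, 0.982, 0.0]
contact_force: [0.2, 0.5, 0.7]
finger_gap: -0.0
grasp_force: 0.0
```

```bash
python3 - <<'E'
from bench import ctrl
import cv2
f=ctrl.grab_frame("scene");cv2.imwrite("pics/end.png",f["frame"][:,:,::-1])
E
```

```text
(no output)
```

View pics/end.png

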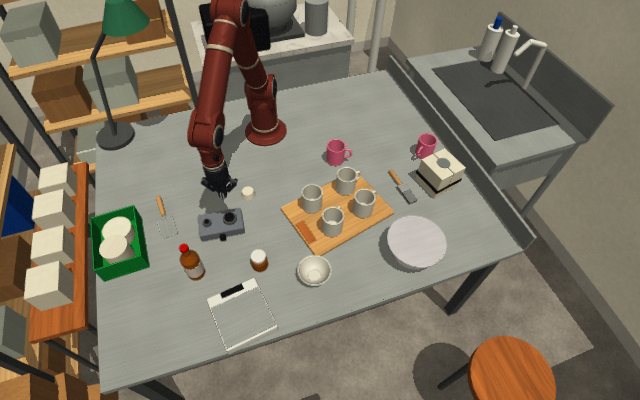

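The picture shows the gripper clear above the call box at (220,185), the large button at (229,217), and the mugs and loose items where they were at the start. Handing in.

```bash
python3 -c "
from bench import ctrl
print(ctrl.hand_in())"
```

```text
the job is handed in; nothing more can be done
None
```

I held the fingertips about 3 cm over the middle of the broken mug's mouth for about 3 s, then pressed the larger button to its stop, let it go and moved clear; the job is handed in at about 10 s, and the last picture shows nothing moved.

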